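Short battery pack from the crowded rack into the test dock

ROBOT

A 6-joint arm with a two-finger parallel gripper is mounted at the origin on the work surface. World frame = base frame: x ahead of the robot, y to its left, z up, the work surface at z = 0. Lengths are in mm, angles in degrees, forces in N, time in s.
With the tool pointing down it reaches from about 350 to 850 mm from the base axis. Payload 8.1 kg.
Tool frame: the origin (TCP) lies at the very end of the fingers, on their centre line; the grasp point (between the pads) lies 19 mm behind it; z points along the fingers, y is the direction in which the jaws open and shut (so a half turn about z gives the same grasp; the last joint's range is limited). The gripper opens to 85 mm and grips with 20 to 120 N. Pads are 22 mm wide; open, the fingers measure 114 mm over their backs; the gripper's body (76 mm by 85 mm) begins 54 mm behind the grasp point. The pads swing forward as they close: fully open they stand 13 mm farther back than shut.
Start: joints at [68.904, 7.471, 85.268, -0, 87.261, -4.893], TCP at [167.405, 576.178, 231.292] pointing down, gripper open.
Joint ranges: [-169.43, 169.43], [-51.17, 129.36], [1.28, 143.12], [-76.62, 256.62], [0, 156.53], [-152.29, 152.29]. Speed limits (degrees/s): [136.94, 136.94, 159.86, 180, 180, 180].

INTERFACE

Orientations are given as [roll, pitch, yaw] about the fixed x, y, z axes, in that order (R = Rz(yaw) Ry(pitch) Rx(roll)).
In Python, from bench import r gives the robot as it stands.
- The arm moves only by the shell command python3 -m crank 'ROWS' [OPENING] [FORCE]. ROWS is JSON, a list that holds one entry, the list of rows, each a list of 6 numbers: the shift along the tool's x, y, z in m, then the turn, a rotation vector about the tool's x, y, z in rad. A call has 1 to 10 rows; each row is the pose to reach, as a shift and turn from the pose measured when the call began, along the tool's axes at that moment; what a row does not reach only later rows make up. A row lasts 1/8 s, in which the tool goes at most 62.5 mm and 10.7 degrees, less where a joint would pass 70% of its speed; a pose out of reach is approached as far as the arm can. A call with a gripper value outside its range is refused whole. OPENING is the closure, from 0 (fully open) to 1 (shut), set as the call begins (- or left out, the last holds). The fingers move at their own pace and stop on an object; FORCE is the grip in N (left out, the last holds). Time passes only in rows, so rows that repeat a pose let the fingers close. It gives the time, the measured TCP pose, the force and the opening at its end, in the units of the state.
- r.sense(): the state, without advancing time (a new reading comes with each control period).
- r.snapshot(name): name is "side" or "top" or "wrist"; returns (picture, depth): 420x560x3 uint8, blue, green, red; 420x560 float32, mm along the optical axis (not along the pixel's ray), 0 where there is no reading.
- r.get_calibration(name): a dict with "mtx" (3x3 intrinsics, pixels), "cam_to_world" (4x4, takes a point from camera to world coordinates). Camera axes: x right, y down, z forward; pixel columns grow to the right and rows downward; lengths in mm; the calibration is good to about 2 mm. A picture is of the moment at which its call begins: read the wrist's pose just before it. get_calibration takes no time and is no camera call; for the wrist camera it gives the pose at the moment of the call.
- r.hand_in(): hands the job in, once; it reports no verdict.
Trained networks look in the newest picture that a camera, given by its name, has taken for a name from the list of things; names that differ only in an ending like _2 or _b are one class to them, and where a whole thing is asked for, a point or a joint stands for the part that bears it (a point fixed in the world has none). Each returns a list of dicts, best first, with "conf" (0 to 1); they miss things now and then, are a little off and sometimes report something else, mostly with a low value. They report only what shows in the picture. A call takes as long as a camera call. They do not tell look-alikes from the thing itself.
- r.look_for(thing, camera): "extent" ([left, top, right, bottom] in pixels, round what is visible of it).
- r.landmark_of(thing, camera): "pixel" ([column, row] in pixels: a listed point, or the origin of a listed thing).
The state is a dict: "time": time; "joint_pos": joint angles; "qd": joint speeds; "joint_efforts": joint torques, N m; "tool_pos": TCP position; "tcp_rot": TCP orientation; "ft_force": force on the tool from outside, world axes, zero at the start; "wrist_torque": the same for the moment, N m; "finger_gap": finger opening in mm.
Only numpy, scipy, OpenCV 4.12 (cv2) and the standard library are available. Lean on these libraries where they do the work, as an engineer would, in place of code of your own. Each camera call takes 0.05 s, during which the arm holds its last target.

TASK

Draw the one short battery pack out of the crowded sloping rack, along its lean and between its taller neighbours, and stand it in the test dock's slot; then press it gently home, foot on the slot floor, so that both roller catches snap into its end notches. Do not drop or ram it in or lean hard on it, leave the other packs standing in their slots and the things around undisturbed, and let go.

Things in the scene. Friction and masses are not known exactly. Their poses are not given: they have to be found in the camera images.
- short_pack: The pack to move: flat black plastic brick 90 mm wide (x), 14 thick (y), 106 high (z), about 0.15 kg. Origin: centre of its foot. Each narrow end (x = +-45) has a notch 5 mm deep, 23 to 49 mm above the foot. Same either way round. Stands in any of the rack's slots, its top 10 mm lower than its neighbours'; its z axis leans 30 degrees from vertical, towards the rack's -x (robot) side.
- tall_pack_1: A tall black battery pack in the rack, as the short one but 116 mm high; to be left in its slot. Origin and axes as for short_pack.
- tall_pack_2: A tall black battery pack in the rack, as the short one but 116 mm high; to be left in its slot. Origin and axes as for short_pack.
- tall_pack_3: A tall black battery pack in the rack, as the short one but 116 mm high; to be left in its slot. Origin and axes as for short_pack.
- tall_pack_4: A tall black battery pack in the rack, as the short one but 116 mm high; to be left in its slot. Origin and axes as for short_pack.
- rack: Fixed grey sloping rack, 110 x 260 mm. Five slots side by side along its y, 52 mm apart, each 17 x 94 mm, 45 mm deep along the lean and walled all round, so a pack comes out only along its own leaning z. 38 mm is free between neighbouring packs above the slots. Slot floors are 42 mm above the table at mid-width. Origin: on the table under its middle; z upright, x away from the robot.
- dock: Fixed test dock: base 190 (x) x 75 (y) x 12 mm, one upright slot along its x. Two guide walls 70 mm long, 17 mm apart, 50 mm above the slot floor, with lips to 66 mm flaring to 32 mm apart. A housing at each end (74 mm above the table) holds a spring roller catch. Origin: centre of the underside, z up. The pack goes in foot first, width along x, either way round.
- dock_slot_floor (a point): Middle of the dock's slot floor, 12 mm above the table, axes as the dock; the pack's foot centre comes here when it is home.
- catch_far (a joint): Travel (m) of the spring roller at the dock's +x end: 0 sprung in, 0.009 fully pushed out. Roller radius 16 mm, centre 36 mm above the slot floor. Sprung in, it reaches 4 mm over the pack's end and stops the pack's foot about 46 mm above the slot floor. Some 15 to 20 N on the pack presses it past both rollers, which snap into the notches when the pack is home.
- catch_near (a joint): The same roller catch at the dock's -x end.
- flask: Steel drinking flask, 68 mm diameter, 190 mm high, standing at the left; origin at the centre of its base. A bystander.
- phone: Phone 155 x 75 x 10 mm lying flat beyond the work; origin under its centre. A bystander.
- bit_case: Black case of driver bits, 100 x 160 x 18 mm, lying flat; origin under its centre. A bystander.
Not all that is in view belongs to the job. What is shaped like the short_pack but red is not meant.

How it is judged (in metres and radians):
On the way, in this order (a step that is already met when the one before it is completed fails the run):
1. the short pack is drawn clear of the rack (distance of short_pack from where it was at the start of the episode above 0.07 m and contact force between short_pack and rack below 0.1 N and contact force between short_pack and dock below 0.1 N and height (world z) of short_pack above 0.08 m), for 0.1 s.
2. the pack stands upright in the mouth of the dock's slot, on the catches and not yet home (z of short_pack in the frame of dock_slot_floor between 0.01 and 0.062 m and horizontal distance between short_pack and dock_slot_floor below 0.012 m and angle between short_pack's own z axis and vertical below 0.2 rad), for 0.1 s.
At the end, for the whole second after the job is handed in: The short pack is released, at rest and upright (4 degrees) in line with the slot, its foot centre under 4 mm above the slot floor and within 6 mm of its middle; both catches are sprung in (under 2 mm of travel); each tall pack is within 20 mm of its place (z of short_pack in the frame of dock_slot_floor below 0.004 m and horizontal distance between short_pack and dock_slot_floor below 0.006 m and angle between short_pack's own z axis and vertical below 0.07 rad and angle between the x axis of short_pack and the x axis of dock, either way round below 0.2 rad and value of joint each of catch_far, catch_near below 0.002 m and linear speed of short_pack below 0.02 m/s and not (distance of any of tall_pack_1, tall_pack_2, tall_pack_3, tall_pack_4 from where it was at the start of the episode above 0.02 m)); the robot touches nothing.
It fails at once if a tall pack is pulled out or pushed more than 20 mm (distance of any of tall_pack_1, tall_pack_2, tall_pack_3, tall_pack_4 from where it was at the start of the episode above 0.02 m).
It fails at once if a bystander is moved more than 30 mm (distance of any of flask, phone, bit_case from where it was at the start of the episode above 0.03 m).
It fails at once if the pack is rammed or leaned on: more than 60 N between pack and dock (contact force between short_pack and dock above 60 N).
It also fails if it takes over 45 s, if anything falls off the work surface, if the arm or the gripper's body presses on something with over 40 N, if the wrist force passes 120 N, or if a joint passes its speed limit or range.

## Working session

There is one attempt and no reset: what is moved stays moved. The work goes in short steps, Python scripts to look and compute and a shell command to move; the robot and the scene stay as the last step left them, time stands still between calls to the robot, and variables do not carry over. Pictures are saved under pics/ and viewed, and the job is handed in when it is done.

```bash
ls; mkdir -p pics
python3 - <<'E'
from bench import r
import cv2
s=r.sense(); print(s)
for n in ("top","side"):
    p,d=r.snapshot(n); cv2.imwrite(f"pics/{n}0.png",p)
    import numpy as np; np.save(f"pics/{n}0.npy",d)
    c=r.get_calibration(n); print(n,c)
E
```

```text
pics
{'time': 0.0, 'joint_pos': array([ 6.89043790e+01,  7.51347072e+00,  8.53301995e+01, -6.80035516e-04,
        8.72612215e+01, -4.89302513e+00]), 'qd': array([ 0.00813039,  0.02941579, -0.03901306,  0.04395247,  0.03793676,
       -0.0352354 ]), 'joint_efforts': array([-1.56065755e-03, -5.69420886e+01, -5.00536501e+01, -2.17478901e-04,
        1.52846082e-02,  2.68483979e-05]), 'tool_pos': array([167.20376426, 575.65695023, 230.25267942]), 'tcp_rot': array([-1.79895433e+02, -8.27008047e-03,  1.63797430e+02]), 'ft_force': array([-0.11718656,  0.22711921,  0.40625641]), 'wrist_torque': array([-0.01058701, -0.00526252,  0.04265318]), 'finger_gap': 85.32647929348754}
top {'mtx': array([[432.97000425,   0.        , 274.6736601 ],
       [  0.        , 432.97000425, 211.62121452],
       [  0.        ,   0.        ,   1.        ]]), 'cam_to_world': array([[ 3.94732334e-03, -9.88284837e-01,  1.52569655e-01,
         3.49093386e+02],
       [-9.99814401e-01, -1.02338169e-03,  1.92384135e-02,
        -2.58183675e+01],
       [-1.88568954e-02, -1.52617278e-01, -9.88105452e-01,
         1.29051445e+03],
       [ 0.00000000e+00,  0.00000000e+00,  0.00000000e+00,
         1.00000000e+00]])}
side {'mtx': array([[388.82412085,   0.        , 277.31676921],
       [  0.        , 388.82412085, 211.96875419],
       [  0.        ,   0.        ,   1.        ]]), 'cam_to_world': array([[ 8.00784154e-01, -4.55666489e-01,  3.88732285e-01,
         1.95208859e+02],
       [-5.98864023e-01, -6.20312197e-01,  5.06531992e-01,
        -5.11267887e+02],
       [ 1.03257235e-02, -6.38420573e-01, -7.69618445e-01,
         7.87891265e+02],
       [ 0.00000000e+00,  0.00000000e+00,  0.00000000e+00,
         1.00000000e+00]])}
```

View pics/top0.png

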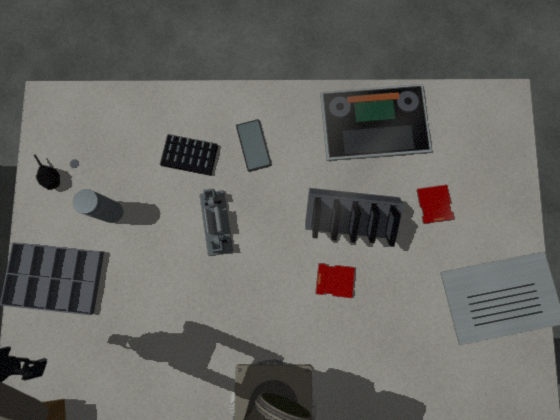

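View pics/side0.png

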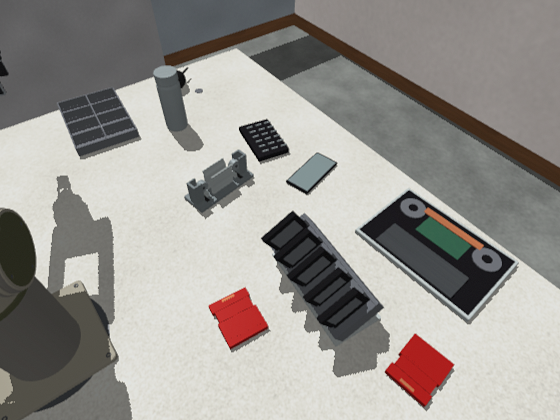

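The top view shows the rack at about (355,217) with five black packs and the dock at (216,222). Two red decoys lie at (336,281) and (435,204). The flask is at (88,203), the bit case at (190,155) and the phone at (254,145).

```bash
cat > h.py <<'E'
import numpy as np, cv2
from bench import r
def w2px(n,P):
    c=r.get_calibration(n); T=np.linalg.inv(c["cam_to_world"]); q=(T[:3,:3]@np.atleast_2d(P).T).T+T[:3,3]
    u=(c["mtx"]@q.T).T; return u[:,:2]/u[:,2:]
def cloud(c,d):
    v,u=np.mgrid[0:d.shape[0],0:d.shape[1]]
    K=c["mtx"]; x=(u-K[0,2])/K[0,0]*d; y=(v-K[1,2])/K[1,1]*d
    P=np.stack([x,y,d],-1)@c["cam_to_world"][:3,:3].T+c["cam_to_world"][:3,3]
    P[d<=0]=np.nan
    return P
E
python3 - <<'E'
from h import *
for n in ("top","side"):
    d=np.load(f"pics/{n}0.npy"); c=r.get_calibration(n); P=cloud(c,d); np.save(f"pics/{n}P.npy",P)
    im=cv2.imread(f"pics/{n}0.png")
    x0,x1,y0,y1=(295,415,180,255) if n=="top" else (250,390,200,350)
    k=6 if n=="top" else 4
    z=P[y0:y1,x0:x1,2]
    zi=cv2.applyColorMap(np.uint8(np.clip(np.nan_to_num(z),0,200)/200*255),cv2.COLORMAP_JET)
    a=cv2.resize(im[y0:y1,x0:x1],None,fx=k,fy=k,interpolation=cv2.INTER_CUBIC)
    cv2.imwrite(f"pics/{n}crop.png",np.clip(a.astype(float)*1.8,0,255))
    cv2.imwrite(f"pics/{n}z.png",cv2.resize(zi,None,fx=k,fy=k,interpolation=0))
    for t in ("short_pack","tall_pack_1","rack","dock","dock_slot_floor"):
        if n=="top" or 1:
            print(n,t,[(np.round(e["extent"]),round(e["conf"],2)) for e in (r.look_for(t,n) if t!="dock_slot_floor" else [])],[(np.round(e["pixel"],1),round(e["conf"],2)) for e in r.landmark_of(t,n)])
E
```

```text
top short_pack [(array([413., 186., 450., 222.]), 0.96), (array([371., 207., 379., 241.]), 0.77), (array([315., 260., 357., 296.]), 0.68)] [(array([311.4, 277.9]), 0.82), (array([436.7, 221.6]), 0.79), (array([368.3, 211.9]), 0.61)]
top tall_pack_1 [(array([382., 204., 399., 249.]), 0.97), (array([348., 203., 360., 241.]), 0.84), (array([329., 197., 343., 246.]), 0.81), (array([309., 195., 321., 239.]), 0.75)] [(array([385.3, 214.2]), 0.79), (array([352.3, 213.5]), 0.79), (array([315.3, 207.6]), 0.75), (array([335.1, 211.2]), 0.51)]
top rack [(array([305., 187., 404., 234.]), 0.9), (array([199., 190., 234., 256.]), 0.69)] [(array([348.8, 209.5]), 0.68), (array([256., 144.]), 0.31)]
top dock [(array([200., 187., 234., 254.]), 0.73), (array([384., 208., 399., 246.]), 0.66)] [(array([214.1, 220.8]), 0.96)]
top dock_slot_floor [] [(array([215.4, 222.2]), 0.68)]
side short_pack [(array([300., 269., 351., 306.]), 0.67), (array([211., 285., 270., 348.]), 0.64), (array([386., 335., 454., 406.]), 0.58)] [(array([401.1, 386.3]), 0.89), (array([337.1, 293.7]), 0.6), (array([216.8, 185. ]), 0.59), (array([225.9, 295.7]), 0.58)]
side tall_pack_1 [(array([261., 211., 308., 250.]), 0.85), (array([287., 245., 337., 287.]), 0.78), (array([273., 231., 321., 267.]), 0.76), (array([316., 288., 374., 328.]), 0.74), (array([273., 213., 383., 347.]), 0.18)] [(array([311.1, 261.7]), 0.85), (array([323.5, 275.5]), 0.77), (array([300.2, 242.6]), 0.66), (array([353.3, 316.4]), 0.56), (array([264.6, 143.6]), 0.4)]
side rack [(array([270., 214., 383., 347.]), 0.9)] [(array([321.3, 284. ]), 0.81)]
side dock [(array([184., 151., 251., 212.]), 0.67)] [(array([220.4, 186.3]), 0.8)]
side dock_slot_floor [] [(array([216.4, 185.3]), 0.57)][ WARN:0@0.499] global loadsave.cpp:1063 imwrite_ Unsupported depth image for selected encoder is fallbacked to CV_8U.
```

View pics/topcrop.png

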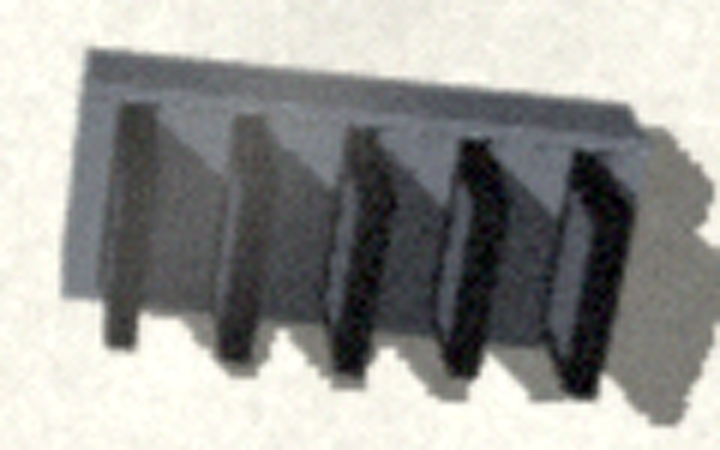

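View pics/sidecrop.png

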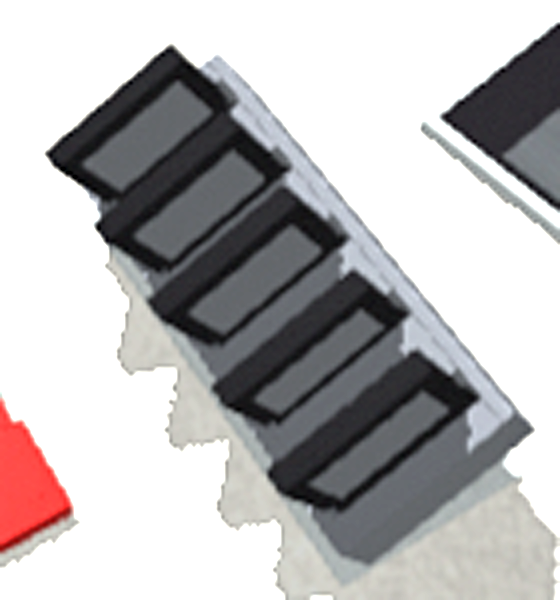

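View pics/sidez.png

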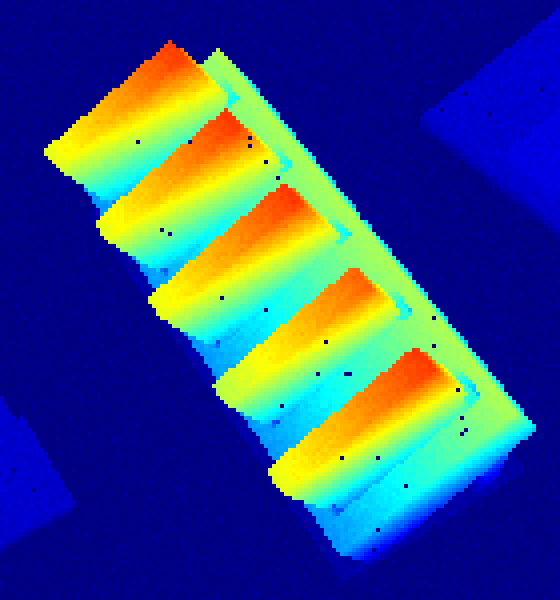

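Run:
```python
from h import *
from scipy.optimize import least_squares
for n in ("side","top"):
    P=np.load(f"pics/{n}P.npy")
    Q=P[200:350,250:390].reshape(-1,3) if n=="side" else P[180:255,295:415].reshape(-1,3)
    Q=Q[np.isfinite(Q).all(1)]
    Q=Q[(Q[:,2]>20)&(Q[:,2]<200)]
    print(n,len(Q),Q.min(0),Q.max(0))
    np.save(f"pics/{n}Q.npy",Q)
Q=np.load("pics/sideQ.npy")
# back wall top / high points
for z in range(20,180,10):
    print(z,((Q[:,2]>z)&(Q[:,2]<z+10)).sum())
# search yaw maximizing histogram peaks along rack y
best=[]
T=Q
for yaw in np.arange(-25,25.1,0.5):
    a=np.radians(yaw); y=-np.sin(a)*T[:,0]+np.cos(a)*T[:,1]
    h,_=np.histogram(y,bins=np.arange(-450,100,2)); best.append(((h.astype(float)**2).sum(),yaw))
print(sorted(best)[-5:])
yaw=sorted(best)[-1][1]; a=np.radians(yaw)
y=-np.sin(a)*T[:,0]+np.cos(a)*T[:,1]
h,e=np.histogram(y,bins=np.arange(-450,100,2))
print([(int(e[i]),int(h[i])) for i in range(len(h)) if h[i]>60])
```

```text
side 7149 [ 439.31262956 -360.57693881   20.00266544] [ 762.74653345 -100.01097566  166.87142547]
top 4174 [ 436.37503757 -358.00923399   21.57977537] [607.89902296 -88.66629822 166.60602285]
20 76
30 46
40 66
50 296
60 388
70 522
80 637
90 707
100 1238
110 610
120 761
130 687
140 555
150 414
160 146
170 0
[(np.float64(1556029.0), np.float64(-7.0)), (np.float64(1618077.0), np.float64(-6.5)), (np.float64(1688649.0), np.float64(-7.5)), (np.float64(1721109.0), np.float64(-5.5)), (np.float64(2018695.0), np.float64(-6.0))]
[(-300, 140), (-298, 278), (-296, 75), (-294, 66), (-290, 64), (-286, 62), (-280, 618), (-278, 80), (-276, 67), (-274, 67), (-272, 71), (-270, 62), (-268, 65), (-228, 519), (-226, 66), (-222, 62), (-220, 64), (-176, 616), (-174, 99), (-126, 61), (-124, 611), (-122, 112), (-72, 561), (-70, 127)]
```

Run:
```python
from h import *
Q=np.load("pics/sideQ.npy"); 
def sc(yaw):
    a=np.radians(yaw); y=-np.sin(a)*Q[:,0]+np.cos(a)*Q[:,1]
    h,_=np.histogram(y,bins=np.arange(-310,-60,1)); return (h.astype(float)**2).sum()
ys=np.arange(-8,-4,.05); s=[sc(y) for y in ys]; yaw=ys[np.argmax(np.convolve(s,np.ones(5),'same'))]; print(yaw)
a=np.radians(yaw)
for nm in ("side","top"):
    Q=np.load(f"pics/{nm}Q.npy")
    R=np.stack([np.cos(a)*Q[:,0]+np.sin(a)*Q[:,1],-np.sin(a)*Q[:,0]+np.cos(a)*Q[:,1],Q[:,2]],1)
    ax=np.array([.866,0,.5]); az=np.array([-.5,0,.866])
    for f in (-279.5,-227.5,-175.5,-123.3,-71):
        m=(abs(R[:,1]-f)<4) if nm=="side" else (R[:,1]>f-2)&(R[:,1]<f+16)
        G=R[m]; z=G@az; x=G@ax
        hi=z>np.percentile(z,99.5)-25
        top=np.percentile(z,[90,97,99,100]);
        print(nm,f, "y med",round(np.median(G[:,1]),1),"ztop",top.round(1),"x",np.percentile(x[hi],[0,2,50,98,100]).round(1), "maxZ",G[:,2].max().round(1),"minX",np.percentile(G[:,0],[0,1]).round(1))
```

```text
-6.150000000000007
side -279.5 y med -277.6 ztop [-134.  -131.1 -130.3 -128.3] x [468.4 470.3 513.1 555.4 557.4] maxZ 164.2 minX [471.6 477.8]
side -227.5 y med -225.6 ztop [-144.1 -141.2 -140.4 -139.7] x [469.  470.6 513.6 555.8 557.2] maxZ 156.7 minX [477.8 483.2]
side -175.5 y med -173.6 ztop [-135.9 -131.6 -130.2 -127.7] x [468.3 470.1 514.2 556.  557.4] maxZ 166.9 minX [472.4 478.4]
side -123.3 y med -121.6 ztop [-135.6 -131.5 -130.4 -128.9] x [468.1 469.8 514.  555.6 557.6] maxZ 164.6 minX [471.3 477.2]
side -71 y med -69.5 ztop [-134.9 -131.4 -130.4 -129.6] x [468.3 470.3 513.3 555.8 557.2] maxZ 163.9 minX [472.9 477. ]
top -279.5 y med -270.4 ztop [-129.3 -127.6 -126.5 -125.7] x [462.6 466.8 511.8 554.7 555.4] maxZ 166.0 minX [467.9 468.4]
top -227.5 y med -218.2 ztop [-138.5 -137.1 -136.  -134.9] x [465.  467.3 514.1 554.  554.9] maxZ 156.9 minX [473.  474.1]
top -175.5 y med -166.3 ztop [-128.8 -127.7 -126.8 -126.3] x [463.5 466.6 514.4 554.  554.6] maxZ 164.0 minX [467.7 468.8]
top -123.3 y med -114.3 ztop [-128.6 -126.6 -125.7 -124.9] x [463.8 467.4 513.8 554.4 555.6] maxZ 166.3 minX [467.9 469.9]
top -71 y med -62.4 ztop [-128.5 -127.  -126.3 -123.6] x [466.5 467.8 513.7 554.3 554.7] maxZ 165.9 minX [469.1 469.8]
```

Five packs could be taken for the short one, at top-view crop centres of about (315,217), (335,220), (354,222), (374,224) and (390,226). The two red pieces at (336,281) and (435,204) are also that shape. The depth map gives pack tops at −131 along the lean for four packs and −141 for the one at (374,224), second from the robot's right. So that one is the short pack, and the network agrees. Next I'll locate the dock.

Run:
```python
from h import *
for n,(x0,x1,y0,y1),k in (("top",(190,245,178,265),7),("side",(175,260,140,220),8)):
    P=np.load(f"pics/{n}P.npy")[y0:y1,x0:x1]
    im=cv2.imread(f"pics/{n}0.png")[y0:y1,x0:x1]
    z=P[...,2]; zi=cv2.applyColorMap(np.uint8(np.clip(np.nan_to_num(z),0,90)/90*255),cv2.COLORMAP_JET)
    A=cv2.resize(im,None,fx=k,fy=k,interpolation=cv2.INTER_CUBIC); B=cv2.resize(zi,None,fx=k,fy=k,interpolation=0)
    if n=="side": k=4; A=cv2.resize(A,None,fx=.55,fy=.55);B=cv2.resize(B,None,fx=.55,fy=.55)
    cv2.imwrite(f"pics/{n}dock.png",np.hstack([A,B])[:600,:800])
    Q=P.reshape(-1,3);Q=Q[np.isfinite(Q).all(1)]; 
    h=Q[Q[:,2]>8]; print(n,len(h),h.min(0),h.max(0))
    np.save(f"pics/{n}D.npy",h)
    m=h[:,2]>20; (c,s,a)=cv2.minAreaRect(h[:,:2].astype(np.float32)); print("base rect",c,s,a)
    (c,s,a)=cv2.minAreaRect(h[m][:,:2].astype(np.float32)); print("high rect",c,s,a)
    print(np.histogram(h[:,2],bins=np.arange(8,100,6)))
```

```text
top 1552 [416.79856155  95.41633369   8.00411266] [613.13200869 225.09121776  82.23811719]
base rect (512.8268432617188, 166.1381378173828) (194.08908081054688, 102.03170013427734) 12.439069747924805
high rect (514.8292236328125, 178.52127075195312) (181.4723663330078, 47.3365592956543) 5.859459400177002
(array([644, 256,  31,  37,  24,  29,  41,  44,  92, 103, 113, 128,  10,
         0,   0]), array([ 8, 14, 20, 26, 32, 38, 44, 50, 56, 62, 68, 74, 80, 86, 92, 98]))
side 2190 [419.7985776  119.82726115   8.02365487] [708.17397933 286.14458756  80.24901248]
base rect (568.5867309570312, 190.20962524414062) (305.7774353027344, 105.65106964111328) 19.425519943237305
high rect (570.3286743164062, 192.01925659179688) (293.9580078125, 61.594383239746094) 19.122257232666016
(array([515, 319, 128,  89,  85,  95, 111, 150, 169, 210, 147, 171,   1,
         0,   0]), array([ 8, 14, 20, 26, 32, 38, 44, 50, 56, 62, 68, 74, 80, 86, 92, 98]))
```

View pics/topdock.png

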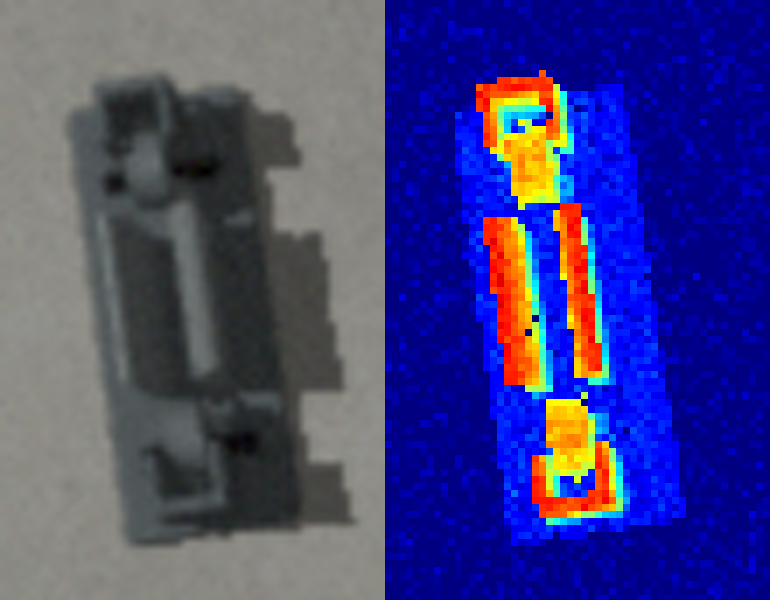

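View pics/sidedock.png

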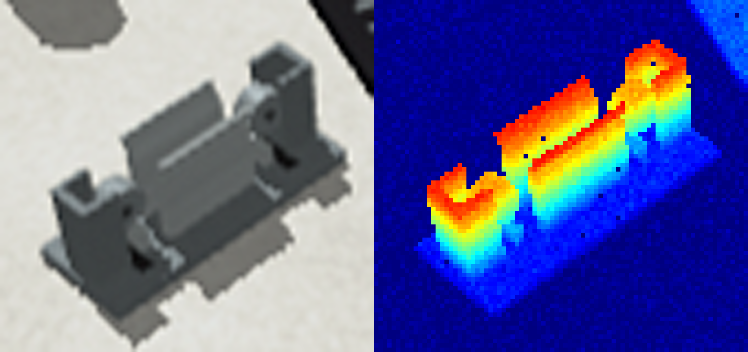

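Run:
```python
from h import *
for n in ("top","side"):
    h=np.load(f"pics/{n}D.npy"); h=h[(h[:,0]<630)&(h[:,1]<226)]
    hi=h[h[:,2]>20]
    # connected by clustering around center
    for name,m in (("base",(h[:,2]<17)),("z>60",h[:,2]>60),("lip z>70",h[:,2]>70)):
        q=h[m]
        q=q[np.hypot(*(q[:,:2]-np.median(q[:,:2],0)).T)<110]
        a=cv2.minAreaRect(q[:,:2].astype(np.float32))
        print(n,name,len(q),a)
    for yaw in np.arange(4,13,1):
        t=np.radians(yaw); c,s=np.cos(t),np.sin(t)
        u=h[:,0]*c+h[:,1]*s; v=-h[:,0]*s+h[:,1]*c
        b=h[:,2]<17
        print(yaw,"base u",np.percentile(u[b],[1,99]).round(1),"v",np.percentile(v[b],[1,99]).round(1), "spread",np.ptp(np.percentile(v[b],[1,99])).round(1),
         "hi v",np.percentile(v[h[:,2]>66],[2,98]).round(1),"hi u",np.percentile(u[h[:,2]>60],[1,99]).round(1))
```

```text
top base 856 ((512.8268432617188, 166.1381378173828), (194.08908081054688, 102.03170013427734), 12.439069747924805)
top z>60 402 ((514.8428344726562, 176.1748504638672), (180.7330780029297, 39.55427932739258), 9.447650909423828)
top lip z>70 222 ((514.8428344726562, 176.1748504638672), (180.7330780029297, 39.55427932739258), 9.447650909423828)
4 base u [431.8 619. ] v [ 96.6 181.5] spread 84.9 hi v [117.7 161.1] hi u [435.9 614.2]
5 base u [434.3 620.9] v [ 88.7 171.2] spread 82.5 hi v [109.5 151.3] hi u [438.2 616.5]
6 base u [436.5 622.6] v [ 80.7 160.9] spread 80.2 hi v [101.3 141. ] hi u [440.5 618.7]
7 base u [438.5 624.2] v [ 72.6 150.3] spread 77.7 hi v [ 92.5 131.1] hi u [442.7 620.8]
8 base u [440.2 625.7] v [ 64.2 139.9] spread 75.7 hi v [ 83.4 121.6] hi u [444.7 623. ]
9 base u [442.1 627.2] v [ 55.8 130.1] spread 74.3 hi v [ 74.4 112.1] hi u [446.3 625. ]
10 base u [443.6 628.8] v [ 46.4 120.9] spread 74.4 hi v [ 64.9 102.7] hi u [447.7 626.6]
11 base u [444.9 630.1] v [ 36.1 112. ] spread 75.8 hi v [55.4 93.4] hi u [449. 628.]
12 base u [445.9 631.4] v [ 25.5 103.8] spre
[... 485 characters left out ...]
se u [436.8 623.8] v [ 83.6 152.7] spread 69.1 hi v [106.1 148.2] hi u [441.6 620.3]
6 base u [439.  625.6] v [ 75.6 145. ] spread 69.4 hi v [ 97.7 138.3] hi u [443.8 622.4]
7 base u [441.1 627.3] v [ 67.6 137.4] spread 69.7 hi v [ 89.4 128.6] hi u [445.8 624.5]
8 base u [442.8 628.8] v [ 59.6 129.6] spread 70.0 hi v [ 80.6 119. ] hi u [447.7 626.4]
9 base u [444.6 630. ] v [ 51.5 121.7] spread 70.2 hi v [ 71.4 109.6] hi u [449.2 627.9]
10 base u [446. 631.] v [ 42.2 113.9] spread 71.7 hi v [62.  99.9] hi u [450.6 629.2]
11 base u [447.5 631.7] v [ 31.9 105.9] spread 74.0 hi v [52.6 90.2] hi u [452.  630.5]
12 base u [448.5 632.2] v [21.1 97.9] spread 76.9 hi v [42.8 80.9] hi u [453.2 631.8]
```

```bash
cat >> h.py <<'E'
from scipy.spatial.transform import Rotation as Ro
def pose():
    s=r.sense(); return s["tool_pos"], Ro.from_euler("xyz",s["tcp_rot"],degrees=True), s
def row(t,Rt):
    p,R,s=pose(); d=R.inv().apply(np.array(t)-p)/1000; w=(R.inv()*Rt).as_rotvec()
    print("t",round(s["time"],2),"row",np.round(d,4).tolist()+np.round(w,4).tolist(),"dist",round(np.linalg.norm(d)*1000,1),"ang",round(np.degrees(np.linalg.norm(w)),1)); return d,w
RY=-6.15; DY=9.0
def Rtool(yaw,lean):  # tool x = -heading, y = left, z down, leaning outwards by lean deg
    a=np.radians(yaw); l=np.radians(lean)
    ex=np.array([np.cos(a),np.sin(a),0]); ey=np.array([-np.sin(a),np.cos(a),0]); ez=np.array([0,0,1.])
    z=np.sin(l)*ex-np.cos(l)*ez; y=ey; x=np.cross(y,z)
    return Ro.from_matrix(np.stack([x,y,z],1))
def rack2w(p):
    return Ro.from_euler("z",RY,degrees=True).apply(p)
AZ=rack2w([-.5,0,.8660254]); TOP=rack2w([514,-218.4,133.8])
E
python3 - <<'E'
from h import *
print(r.look_for("flask","top")[:1],TOP,AZ)
row([460,170,330],Rtool(DY,0))
E
```

```text
[{'extent': [313.0, 194.3, 321.4, 240.2], 'conf': 0.67}] [ 487.64426883 -272.20879316  133.8       ] [-0.49712242  0.05356588  0.8660254 ]
t 1.05 row [-0.3943, -0.3084, -0.0987, 0.0, 0.0, -0.4399] dist 510.2 ang 25.2
```

```bash
python3 -m crank '[[[-0.394,-0.308,-0.099,0,0,-0.44],[-0.394,-0.308,-0.099,0,0,-0.44],[-0.394,-0.308,-0.099,0,0,-0.44],[-0.394,-0.308,-0.099,0,0,-0.44],[-0.394,-0.308,-0.099,0,0,-0.44],[-0.394,-0.308,-0.099,0,0,-0.44],[-0.394,-0.308,-0.099,0,0,-0.44],[-0.394,-0.308,-0.099,0,0,-0.44],[-0.394,-0.308,-0.099,0,0,-0.44],[-0.394,-0.308,-0.099,0,0,-0.44]]]' 0.5
python3 - <<'E'
from h import *
c=r.get_calibration("wrist"); p,d=r.snapshot("wrist"); cv2.imwrite("pics/w1.png",p); np.save("pics/w1P.npy",cloud(c,d)); print(c, pose()[2]["finger_gap"], pose()[0])
T=np.linalg.inv(c["cam_to_world"]);
E
```

```text
time: 2.3
tool_pos: [460.1, 170.1, 330.3]
tcp_rot: [180.0, -0.0, -171.1]
ft_force: [0.7, 1.0, -0.6]
finger_gap: 42.6
{'mtx': array([[301.10740251,   0.        , 280.49081893],
       [  0.        , 301.10740251, 209.7321889 ],
       [  0.        ,   0.        ,   1.        ]]), 'cam_to_world': array([[-1.55088701e-01,  9.40546791e-01,  3.02190714e-01,
         3.84344805e+02],
       [ 9.87900310e-01,  1.47441855e-01,  4.81027742e-02,
         1.57436164e+02],
       [ 6.87350290e-04,  3.05994497e-01, -9.52033033e-01,
         4.72188427e+02],
       [ 0.00000000e+00,  0.00000000e+00,  0.00000000e+00,
         1.00000000e+00]])} 42.585390615067105 [459.44126885 170.93164769 330.01557483]
```

View pics/w1.png

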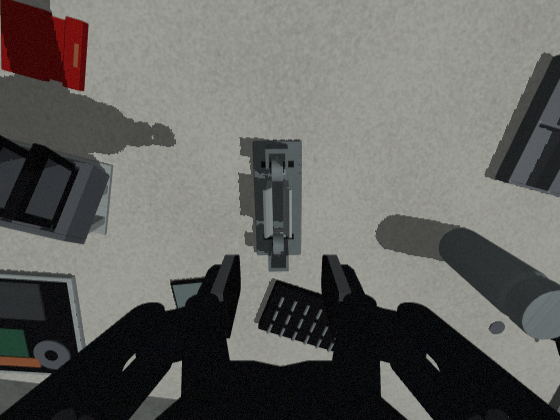

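The wrist view shows the dock at about (278,197) with its slot running along image rows 150–265. The fingers and the bit case are below it. The first rack packs show at the left.

Run:
```python
from h import *
P=np.load("pics/w1P.npy")[132:275,235:305].reshape(-1,3); h=P[np.isfinite(P).all(1)]; h=h[(h[:,2]>8)&(h[:,2]<90)]
print(len(h), h.min(0),h.max(0))
def sc(yaw,m):
    t=np.radians(yaw); v=-h[m,0]*np.sin(t)+h[m,1]*np.cos(t); H,_=np.histogram(v,bins=np.arange(40,140,1)); return (H.astype(float)**2).sum()
m=h[:,2]>20
ys=np.arange(6,12,.1); s=np.convolve([sc(y,m) for y in ys],np.ones(5),'valid'); print("yaw",ys[2:-2][np.argmax(s)])
for yaw in (8,8.5,9,9.5,10):
    t=np.radians(yaw); c,sn=np.cos(t),np.sin(t)
    u=h[:,0]*c+h[:,1]*sn; v=-h[:,0]*sn+h[:,1]*c; b=h[:,2]<17; z=h[:,2]
    print(yaw,"base u",np.percentile(u[b],[1,99]).round(1),"v",np.percentile(v[b],[1,99]).round(1),"hi v",np.percentile(v[z>66],[2,98]).round(1),"hi u",np.percentile(u[z>60],[1,99]).round(1))
yaw=9; t=np.radians(yaw); c,sn=np.cos(t),np.sin(t)
u=h[:,0]*c+h[:,1]*sn; v=-h[:,0]*sn+h[:,1]*c; z=h[:,2]
uc=536
for lo,hi in ((20,45),(45,60),(60,68),(68,75),(75,85)):
    q=(abs(u-uc)<33)&(z>lo)&(z<hi); H,e=np.histogram(v[q],bins=np.arange(66,120,2)); print(lo,[(int(a),int(b)) for a,b in zip(e,H) if b])
q=(abs(v-92)<4)&(z>10)
H,e=np.histogram(u[q&(z<15)],bins=np.arange(430,650,5)); print("floor u",[(int(a),int(b)) for a,b in zip(e,H) if b])
H,e=np.histogram(u[q&(z>40)],bins=np.arange(430,650,5)); print("hi u",[(int(a),int(b)) for a,b in zip(e,H) if b])
```

```text
5661 [418.44985963 121.81759869   8.00135971] [615.31263398 225.19676805  77.689725  ]
yaw 9.199999999999989
8 base u [442.6 627.2] v [ 62.5 137.4] hi v [ 80.6 119.5] hi u [446.7 624.9]
8.5 base u [443.5 628.2] v [ 58.2 132.4] hi v [ 76.1 114.8] hi u [447.5 625.8]
9 base u [444.3 629.1] v [ 53.9 127.6] hi v [ 71.7 110.1] hi u [448.3 626.5]
9.5 base u [445.1 629.8] v [ 49.3 122.9] hi v [ 67.1 105.4] hi u [449.  627.2]
10 base u [445.8 630.4] v [ 44.6 118.7] hi v [ 62.4 100.7] hi u [449.8 627.9]
20 [(74, 5), (76, 5), (78, 6), (80, 5), (82, 13), (98, 2), (100, 2), (102, 7), (104, 2), (106, 1)]
45 [(74, 3), (76, 5), (78, 3), (80, 6), (82, 5), (98, 5), (100, 4), (102, 2), (106, 1)]
60 [(74, 1), (76, 3), (78, 35), (80, 72), (82, 30), (98, 41), (100, 85), (102, 2), (104, 2), (106, 1)]
68 [(70, 23), (72, 26), (74, 32), (76, 72), (78, 28), (100, 4), (102, 43), (104, 69), (106, 18), (108, 26), (110, 26)]
75 [(70, 4), (72, 38), (74, 40), (104, 7), (106, 42), (108, 34), (110, 4)]
floor u [(440, 2), (445, 11), (460, 11), (465, 10), (500, 1), (505, 11), (510, 17), (515, 15), (520, 14), (525, 15), (530, 15), (535, 13), (540, 13), (545, 14), (550, 14), (555, 15), (560, 13), (565, 13), (570, 12), (575, 16), (580, 18), (585, 1)]
hi u [(445, 23), (450, 18), (460, 6), (465, 26), (470, 24), (475, 20), (480, 22), (485, 15), (490, 15), (575, 10), (580, 30), (585, 19), (590, 16), (595, 14), (600, 10), (605, 5), (610, 7), (620, 59), (625, 8)]
```

Run:
```python
from h import *
row(TOP+110*AZ,Rtool(RY,30))
```

```text
t 2.35 row [0.0944, -0.4278, 0.1008, 0.0696, -0.5212, 0.2579] dist 449.5 ang 33.6
```

```bash
python3 -m crank '[[[0.094,-0.428,0.101,0.07,-0.521,0.258],[0.094,-0.428,0.101,0.07,-0.521,0.258],[0.094,-0.428,0.101,0.07,-0.521,0.258],[0.094,-0.428,0.101,0.07,-0.521,0.258],[0.094,-0.428,0.101,0.07,-0.521,0.258],[0.094,-0.428,0.101,0.07,-0.521,0.258],[0.094,-0.428,0.101,0.07,-0.521,0.258],[0.094,-0.428,0.101,0.07,-0.521,0.258],[0.094,-0.428,0.101,0.07,-0.521,0.258],[0.094,-0.428,0.101,0.07,-0.521,0.258]]]' 0.57
python3 - <<'E'
from h import *
c=r.get_calibration("wrist"); p,d=r.snapshot("wrist"); cv2.imwrite("pics/w2.png",np.clip(p*1.6,0,255).astype(np.uint8)); np.save("pics/w2P.npy",cloud(c,d)); print(pose()[2]["joint_pos"])
row(TOP+110*AZ,Rtool(RY,30))
print([np.round(q,1) for q in w2px("wrist",[TOP,TOP-61*AZ])])
E
```

```text
time: 3.6
tool_pos: [433.9, -264.6, 228.6]
tcp_rot: [179.9, 30.0, 173.9]
ft_force: [0.9, 0.6, -0.4]
finger_gap: 36.4
[ -52.5339224   -33.22103083  125.33438707   23.05660825   67.92407395
 -141.48661054]
t 3.65 row [0.0008, -0.0018, -0.0005, 0.0012, 0.0002, 0.002] dist 2.1 ang 0.1
[array([278.4, 205.3]), array([278.7, 188.5])]
```

View pics/w2.png

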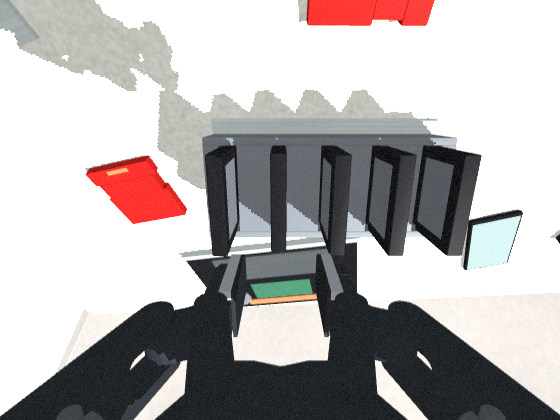

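The wrist view shows the short pack at (278,200), narrower in view and lower than its neighbours at (222,200) and (336,200), and centred between the fingers. The jaw line is near column 280. I'll check its position in the wrist depth.

Run:
```python
from h import *
P=np.load("pics/w2P.npy")[120:265,195:485].reshape(-1,3); h=P[np.isfinite(P).all(1)]; h=h[(h[:,2]>25)&(h[:,2]<200)]
for yaw in (-5.5,-6.15,-6.8):
    R=Ro.from_euler("z",-yaw,degrees=True).apply(h)
    ax=np.array([.866,0,.5]); az=np.array([-.5,0,.866])
    z=R@az;x=R@ax;y=R[:,1]
    t=(z>-147)
    H,e=np.histogram(y[t],bins=np.arange(-300,-40,2)); print(yaw,[(int(a),int(b)) for a,b in zip(e,H) if b>5])
R=Ro.from_euler("z",6.15,degrees=True).apply(h); z=R@az;x=R@ax;y=R[:,1]
for yc in (-270.5,-218.4,-166.4,-114.4,-62.4):
    m=(abs(y-yc)<14)&(z>-175); zt=np.median(z[m&(z>np.percentile(z[m],98)-6)]); k=m&(z>zt-4)
    print(yc,"top",zt.round(1),"x",np.percentile(x[k],[1,99]).round(1),"y",np.percentile(y[k],[2,98]).round(1),k.sum())
    for xs in (-35,0,35):
        kk=k&(abs(x-512-xs)<8); print("   ",xs,np.percentile(y[kk],[3,97]).round(1))
```

```text
-5.5 [(-284, 129), (-282, 249), (-280, 249), (-278, 245), (-276, 250), (-274, 245), (-272, 259), (-270, 408), (-232, 164), (-230, 223), (-228, 220), (-226, 234), (-224, 223), (-222, 243), (-220, 212), (-218, 57), (-182, 13), (-180, 491), (-178, 247), (-176, 243), (-174, 253), (-172, 244), (-170, 249), (-168, 232), (-166, 41), (-130, 68), (-128, 790), (-126, 253), (-124, 245), (-122, 247), (-120, 250), (-118, 244), (-116, 216), (-114, 23), (-78, 140), (-76, 1048), (-74, 261), (-72, 239), (-70, 244), (-68, 260), (-66, 232), (-64, 213), (-62, 22)]
-6.15 [(-278, 163), (-276, 245), (-274, 250), (-272, 246), (-270, 247), (-268, 256), (-266, 250), (-264, 350), (-226, 182), (-224, 253), (-222, 198), (-220, 195), (-218, 296), (-216, 197), (-214, 207), (-212, 48), (-176, 14), (-174, 503), (-172, 245), (-170, 246), (-168, 247), (-166, 252), (-164, 248), (-162, 221), (-160, 14), (-124, 107), (-122, 752), (-120, 253), (-118, 232), (-116, 259), (-114, 246), (-112, 251), (-110, 192), (-108, 9), (-72, 228), (-70, 980), (-68, 250), (-66, 243), (-64, 245), (-62, 258), (-60, 245), (-58, 186), (-56, 6)]
[... 438 characters left out ...]
, 826), (-62, 246), (-60, 243), (-58, 241), (-56, 260), (-54, 241), (-52, 158)]
-270.5 top -133.0 x [466.6 554.4] y [-277.1 -263.7] 1740
    -35 [-277.1 -263.8]
    0 [-277.1 -263.7]
    35 [-276.9 -263.8]
-218.4 top -142.9 x [466.8 554.2] y [-225.4 -211.9] 1576
    -35 [-225.4 -212. ]
    0 [-224.9 -211.7]
    35 [-225.2 -212.4]
-166.4 top -132.8 x [466.7 554.1] y [-173.7 -160.2] 1737
    -35 [-173.7 -160.5]
    0 [-173.7 -160.2]
    35 [-173.6 -160.4]
-114.4 top -132.8 x [466.5 554.3] y [-122.  -108.5] 1816
    -35 [-121.8 -108.7]
    0 [-121.9 -108.7]
    35 [-121.8 -108.7]
-62.4 top -132.8 x [466.4 554.1] y [-70.1 -56.5] 1907
    -35 [-70.1 -56.7]
    0 [-69.9 -56.9]
    35 [-70.  -56.8]
```

```bash
echo 'TOP=rack2w([513.5,-218.5,132.0])' >> h.py
python3 - <<'E'
from h import *
print(TOP); row(TOP+15*AZ,Rtool(RY,30)); row(TOP-34*AZ,Rtool(RY,30))
E
```

```text
[ 487.13643324 -272.25465177  132.        ]
t 3.65 row [0.0021, -0.002, 0.0958, 0.0012, 0.0002, 0.002] dist 95.8 ang 0.1
t 3.65 row [0.0022, -0.0021, 0.1448, 0.0012, 0.0002, 0.002] dist 144.8 ang 0.1
```

```bash
python3 -m crank '[[[0.001,-0.001,0.03,0.001,0,0.002],[0.002,-0.002,0.06,0.001,0,0.002],[0.002,-0.002,0.095,0.001,0,0.002],[0.002,-0.002,0.107,0.001,0,0.002],[0.002,-0.002,0.12,0.001,0,0.002],[0.002,-0.002,0.132,0.001,0,0.002],[0.002,-0.002,0.145,0.001,0,0.002],[0.002,-0.002,0.145,0.001,0,0.002],[0.002,-0.002,0.145,0.001,0,0.002]]]'
python3 - <<'E'
from h import *
c=r.get_calibration("wrist"); p,d=r.snapshot("wrist"); cv2.imwrite("pics/w3.png",np.clip(p*1.6,0,255).astype(np.uint8))
row(TOP-34*AZ,Rtool(RY,30))
E
```

```text
time: 4.78
tool_pos: [504.4, -274.2, 102.3]
tcp_rot: [180.0, 30.0, 173.8]
ft_force: [-0.1, -0.0, -0.4]
finger_gap: 36.8
t 4.83 row [0.0001, 0.0, -0.0003, 0.0002, 0.0001, -0.0002] dist 0.3 ang 0.0
```

View pics/w3.png

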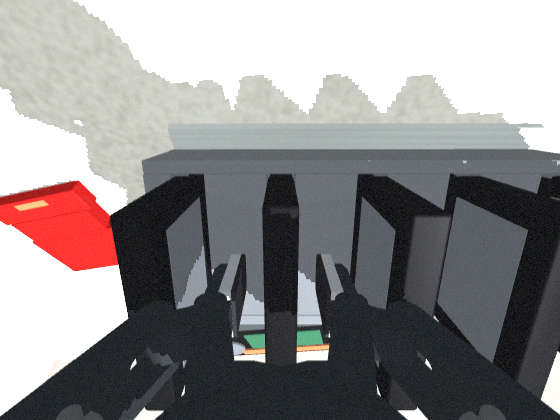

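The short pack stands between the fingers at columns 264–299, with the pads at 238 and 325. The neighbours are clear on both sides. I'll close now.

```bash
python3 -m crank '[[[0,0,0,0,0,0],[0,0,0,0,0,0],[0,0,0,0,0,0],[0,0,0,0,0,0],[0,0,0,0,0,0]]]' 1 80
```

```text
time: 5.45
tool_pos: [504.3, -274.2, 102.5]
tcp_rot: [180.0, 30.0, 173.8]
ft_force: [-4.2, 0.7, 4.8]
finger_gap: 13.1
```

```bash
python3 -m crank '[[[0,0,-0.01,0,0,0],[0,0,-0.02,0,0,0],[0,0,-0.032,0,0,0],[0,0,-0.045,0,0,0],[0,0,-0.06,0,0,0],[0,0,-0.085,0,0,0],[0,0,-0.11,0,0,0],[0,0,-0.135,0,0,0],[0,0,-0.135,0,0,0]]]'
python3 - <<'E'
from h import *
c=r.get_calibration("wrist"); p,d=r.snapshot("wrist"); cv2.imwrite("pics/w4.png",np.clip(p*1.6,0,255).astype(np.uint8))
p,d=r.snapshot("side"); cv2.imwrite("pics/s4.png",p)
E
```

```text
time: 6.58
tool_pos: [437.2, -268.1, 222.1]
tcp_rot: [-179.8, 30.2, 173.9]
ft_force: [-0.2, 1.4, -1.6]
finger_gap: 13.2
```

View pics/w4.png

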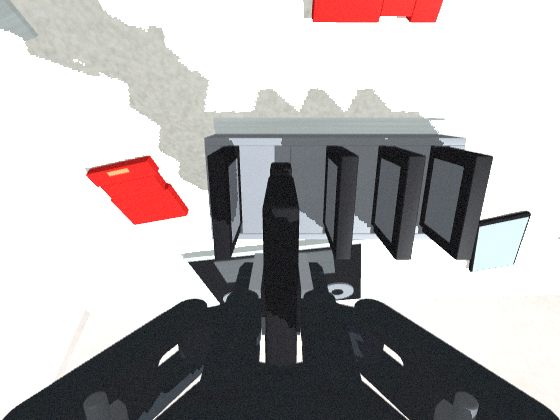

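View pics/s4.png

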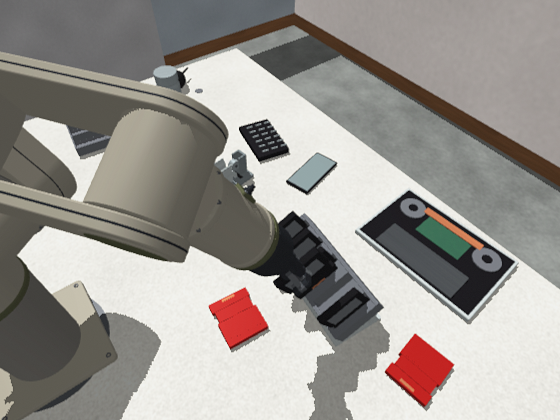

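The pack is out and gripped, with its foot end at about (282,170) in the wrist view. All four tall packs are still in the rack, and their columns are unchanged within the changed view. Next I'll lift it and turn it upright over the dock.

Run:
```python
from h import *
row([430,-150,330],Rtool(2,0))
row([516.2,173.9,220],Rtool(9.1,0))
```

```text
t 6.67 row [-0.0386, 0.1156, -0.1058, -0.0378, 0.5229, -0.1395] dist 161.4 ang 31.1
t 6.67 row [-0.0276, 0.447, 0.0148, -0.0702, 0.5206, -0.2606] dist 448.1 ang 33.6
```

```bash
python3 -m crank '[[[0,0,-0.04,0,0,0],[0,0,-0.08,0,0,0],[-0.039,0.05,-0.106,-0.012,0.17,-0.045],[-0.039,0.08,-0.106,-0.025,0.34,-0.09],[-0.039,0.116,-0.106,-0.038,0.523,-0.14],[-0.039,0.116,-0.106,-0.038,0.523,-0.14],[-0.039,0.116,-0.106,-0.038,0.523,-0.14]]]'
python3 - <<'E'
from h import *
row([516.2,173.9,220],Rtool(9.1,0)); print(pose()[2]["joint_pos"])
E
```

```text
time: 7.55
tool_pos: [430.6, -149.3, 328.6]
tcp_rot: [179.9, -0.1, -177.9]
ft_force: [-0.5, 1.2, -1.6]
finger_gap: 12.9
t 7.55 row [-0.0977, 0.3196, 0.1089, 0.0016, -0.0017, -0.1218] dist 351.5 ang 7.0
[-2.55905284e+01 -1.61641282e+01  9.76738447e+01  2.76696785e-02
  9.86205070e+01 -1.17709243e+02]
```

```bash
python3 -m crank '[[[-0.03,0.06,0,0,0,-0.02],[-0.06,0.12,0,0,0,-0.04],[-0.08,0.18,0,0,0,-0.08],[-0.098,0.24,0.01,0,0,-0.1],[-0.098,0.3,0.05,0,0,-0.122],[-0.098,0.32,0.09,0.002,-0.002,-0.122],[-0.098,0.32,0.109,0.002,-0.002,-0.122],[-0.098,0.32,0.109,0.002,-0.002,-0.122],[-0.098,0.32,0.109,0.002,-0.002,-0.122]]]'
python3 - <<'E'
from h import *
row([516.2,173.9,220],Rtool(9.1,0))
for n in ("wrist","top","side"):
    c=r.get_calibration(n); p,d=r.snapshot(n); cv2.imwrite(f"pics/{n}5.png",np.clip(p*1.5,0,255).astype(np.uint8)); np.save(f"pics/{n}5P.npy",cloud(c,d))
    if n!="wrist":
        u=w2px(n,[[516,174,200]])[0].astype(int); print(u)
        q=np.clip(p.astype(float)*1.5,0,255).astype(np.uint8)[u[1]-60:u[1]+60,u[0]-70:u[0]+70]
        cv2.imwrite(f"pics/{n}5c.png",cv2.resize(q,None,fx=5,fy=5,interpolation=cv2.INTER_CUBIC))
E
```

```text
time: 8.68
tool_pos: [517.8, 172.8, 222.1]
tcp_rot: [-180.0, 0.2, -171.0]
ft_force: [-0.1, -0.3, -1.1]
finger_gap: 12.7
t 8.68 row [0.0014, 0.0013, 0.0021, -0.0002, 0.0038, -0.0024] dist 2.8 ang 0.3
[204 212]
[210 129]
```

View pics/wrist5.png

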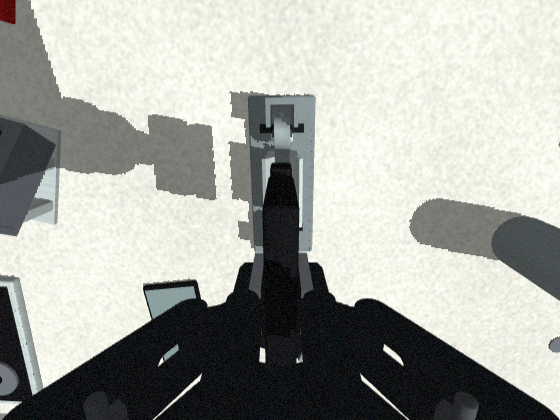

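View pics/side5c.png

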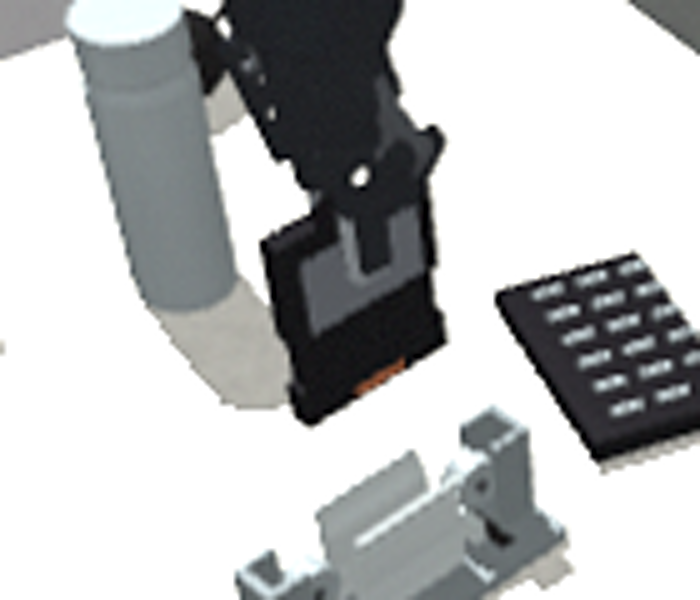

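View pics/top5c.png

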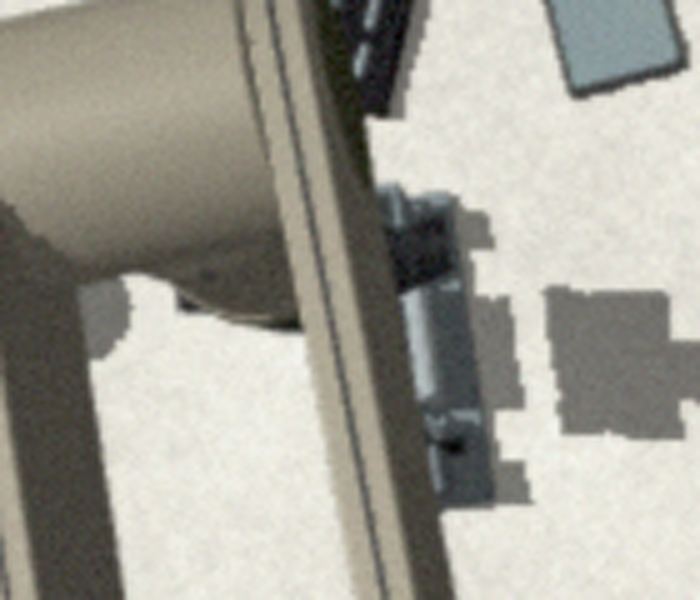

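The wrist view shows the pack hanging upright above the dock slot, with its foot end at (282,170) and its top at (282,350). The side crop shows it level above the slot. I'll compare the pack and dock within the same clouds.

Run:
```python
from h import *
t=np.radians(9.1); c,sn=np.cos(t),np.sin(t)
p=pose()[0]; print("tcp u,v",(p[0]*c+p[1]*sn).round(1),(-p[0]*sn+p[1]*c).round(1),p[2])
for n in ("side","wrist"):
    P=np.load(f"pics/{n}5P.npy").reshape(-1,3); P=P[np.isfinite(P).all(1)]
    u=P[:,0]*c+P[:,1]*sn; v=-P[:,0]*sn+P[:,1]*c; z=P[:,2]
    near=(abs(u-537)<110)&(abs(v-91)<45)
    k=near&(z>120)&(z<185)&(abs(v-91)<15)   # pack lower part
    print(n,"pack n",k.sum(),"u",np.percentile(u[k],[1,50,99]).round(1),"v",np.percentile(v[k],[2,25,50,75,98]).round(1),"z",z[k].min().round(1))
    kk=k&(z>135)&(z<150); print("   low v",np.percentile(v[kk],[2,50,98]).round(1) if kk.any() else 0, "u",np.percentile(u[kk],[1,99]).round(1) if kk.any() else 0)
    k2=near&(z>120)&(z<260)&(abs(v-91)<15); 
    for z0 in range(140,230,15):
        q=k2&(z>z0)&(z<z0+15)
        if q.sum()>5: print("    ",z0,q.sum(),"v",np.percentile(v[q],[5,50,95]).round(1),"u",np.percentile(u[q],[1,50,99]).round(1))
    b=near&(z>66)&(z<85); print("  dock hi v",np.percentile(v[b],[2,98]).round(1),"u",np.percentile(u[b],[1,99]).round(1))
    b=near&(z>8)&(z<17); print("  base v",np.percentile(v[b],[1,99]).round(1),"u",np.percentile(u[b],[1,99]).round(1))
    b=near&(z>62)&(z<82)&(abs(u-537)<30); H,e=np.histogram(v[b],bins=np.arange(66,120,2)); print([(int(a),int(x)) for a,x in zip(e,H) if x])
```

```text
tcp u,v 538.7 89.4 222.02309513230279
side pack n 340 u [495.7 534.1 583.9] v [79.8 81.3 82.  83.  93.9] z 152.2
   low v 0 u 0
     140 14 v [81.3 82.7 86.9] u [497.1 539.8 582.7]
     155 159 v [79.8 81.9 87.9] u [495.6 533.9 584. ]
     170 167 v [80.6 82.2 91. ] u [495.9 532.5 583. ]
     185 148 v [80.  82.  86.6] u [500.1 536.1 579.6]
     200 174 v [79.9 81.9 86.2] u [495.3 532.8 583. ]
     215 151 v [79.7 81.8 88.4] u [495.3 528.3 583.9]
  dock hi v [ 70.4 107.4] u [449.3 627.9]
  base v [ 50.9 121.1] u [444.3 631. ]
[(68, 4), (70, 23), (72, 22), (74, 24), (76, 6), (94, 1), (96, 9), (98, 27), (100, 32), (102, 25), (104, 33), (106, 9), (108, 3), (110, 1)]
wrist pack n 292 u [494.7 496.  499.9] v [81.5 84.7 88.2 91.7 94.9] z 150.9
   low v 0 u 0
     140 18 v [82.1 87.5 92.8] u [494.7 494.9 495.3]
     155 77 v [82.5 88.5 94.4] u [494.6 494.8 495.5]
     170 197 v [82.1 88.5 94.3] u [494.8 497.3 499.9]
     200 151 v [82.2 88.4 94.3] u [494.4 494.7 495.8]
     215 275 v [ 77.9  88.9 103. ] u [494.3 494.7 533.3]
  dock hi v [ 70.5 109.1] u [448.6 569.1]
  base v [ 52.8 126.7] u [443.9 628.3]
[(68, 3), (70, 71), (72, 60), (74, 51), (76, 23), (78, 4), (80, 1), (98, 22), (100, 38), (102, 57), (104, 89), (106, 117), (108, 83)]
```

```bash
echo '
def uv(u,v,z):
    t=np.radians(9.1); return np.array([u*np.cos(t)-v*np.sin(t),u*np.sin(t)+v*np.cos(t),z])' >> h.py
python3 - <<'E'
from h import *
row(uv(537,90.2,160),Rtool(9.1,0)); row(uv(537,90.2,137),Rtool(9.1,0))
E
```

```text
t 8.82 row [0.0019, 0.0008, 0.062, -0.0001, 0.0038, -0.0015] dist 62.1 ang 0.2
t 8.82 row [0.002, 0.0008, 0.085, -0.0001, 0.0038, -0.0015] dist 85.0 ang 0.2
```

```bash
python3 -m crank '[[[0.002,0.001,0.02,0,0.004,-0.002],[0.002,0.001,0.04,0,0.004,-0.002],[0.002,0.001,0.055,0,0.004,-0.002],[0.002,0.001,0.062,0,0.004,-0.002],[0.002,0.001,0.07,0,0.004,-0.002],[0.002,0.001,0.078,0,0.004,-0.002],[0.002,0.001,0.085,0,0.004,-0.002],[0.002,0.001,0.085,0,0.004,-0.002],[0.002,0.001,0.085,0,0.004,-0.002]]]'
python3 - <<'E'
from h import *
row(uv(537,90.2,137),Rtool(9.1,0)); print(r.sense()["wrist_torque"])
for n in ("wrist","side"):
    c=r.get_calibration(n); p,d=r.snapshot(n); np.save(f"pics/{n}6P.npy",cloud(c,d)); q=np.clip(p*1.5,0,255).astype(np.uint8)
    q=q[80:300,180:400] if n=="wrist" else q[100:230,150:290]
    cv2.imwrite(f"pics/{n}6.png",cv2.resize(q,None,fx=2.7 if n=="wrist" else 4.5,fy=2.7 if n=="wrist" else 4.5,interpolation=cv2.INTER_CUBIC))
E
```

```text
time: 9.95
tool_pos: [516.2, 174.2, 137.4]
tcp_rot: [-180.0, 0.0, -170.9]
ft_force: [0.1, -0.0, -1.5]
finger_gap: 13.3
t 9.95 row [0.0003, -0.0002, 0.0004, -0.0001, 0.0004, 0.0004] dist 0.5 ang 0.0
[0.01254772 0.0022933  0.00222493]
```

View pics/wrist6.png

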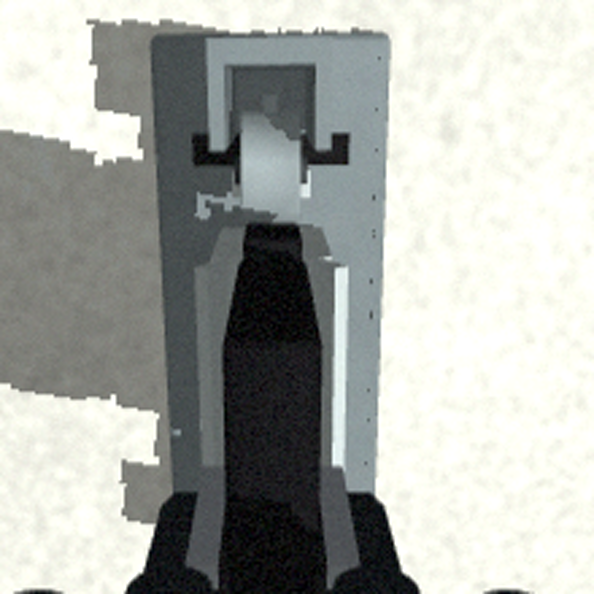

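View pics/side6.png

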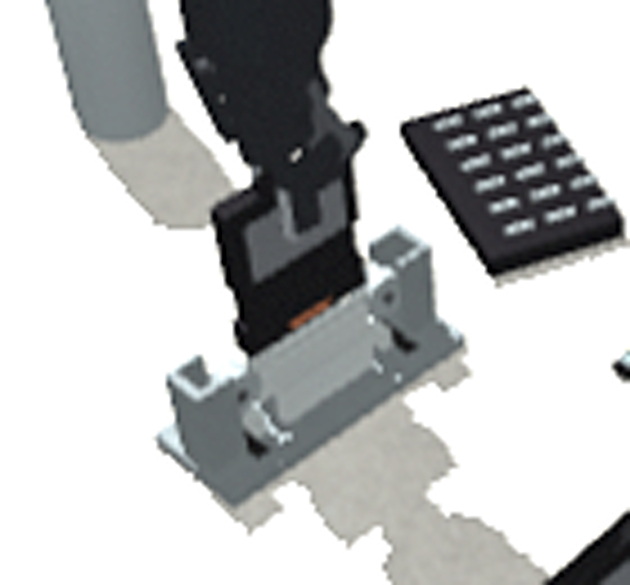

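The pack foot sits between the lips. In the wrist crop the pack is at column 272, the same as the roller, and the side crop shows it upright. There is no contact force yet. I'll press down in small steps.

```bash
python3 -m crank '[[[0,0,0.003,0,0,0],[0,0,0.006,0,0,0],[0,0,0.009,0,0,0],[0,0,0.009,0,0,0]]]'
```

```text
time: 10.55
tool_pos: [516.5, 174.3, 128.6]
tcp_rot: [-180.0, 0.1, -170.9]
ft_force: [-0.3, 0.6, 1.4]
finger_gap: 12.8
```

```bash
python3 -m crank '[[[0,0,0.002,0,0,0],[0,0,0.004,0,0,0],[0,0,0.004,0,0,0]]]'
```

```text
time: 10.92
tool_pos: [517.5, 174.5, 126.4]
tcp_rot: [180.0, 0.2, -170.9]
ft_force: [-2.7, -0.3, 9.6]
finger_gap: 12.9
```

```bash
python3 -m crank '[[[0,0,0.002,0,0,0],[0,0,0.004,0,0,0],[0,0,0.004,0,0,0]]]'
```

```text
time: 11.3
tool_pos: [517.9, 174.6, 123.6]
tcp_rot: [-180.0, 0.3, -170.9]
ft_force: [-2.8, -0.8, 7.6]
finger_gap: 13.3
```

Run:
```python
from h import *
row(uv(537,90.2,119),Rtool(9.1,0))
```

```text
t 11.3 row [0.002, -0.0003, 0.0046, -0.0, 0.0046, 0.0005] dist 5.0 ang 0.3
```

```bash
python3 -m crank '[[[0.002,0,0.002,0,0.004,0],[0.002,0,0.005,0,0.004,0],[0.002,0,0.005,0,0.004,0]]]'
python3 - <<'E'
from h import *
row(uv(537,90.2,114),Rtool(9.1,0)); print(pose()[2]["ft_force"],pose()[2]["wrist_torque"])
E
```

```text
time: 11.68
tool_pos: [516.2, 174.3, 118.7]
tcp_rot: [180.0, 0.1, -170.9]
ft_force: [0.8, 1.0, 1.2]
finger_gap: 13.0
t 11.68 row [0.0002, -0.0002, 0.0047, 0.0, 0.0011, 0.0005] dist 4.7 ang 0.1
[0.82447111 0.99604384 1.20072341] [-0.01769997 -0.10939477 -0.02890548]
```

Run:
```python
from h import *
c=r.get_calibration("side"); p,d=r.snapshot("side"); P=cloud(c,d); q=np.clip(p*1.5,0,255).astype(np.uint8)[100:230,150:290]
cv2.imwrite("pics/side7.png",cv2.resize(q,None,fx=4.5,fy=4.5,interpolation=cv2.INTER_CUBIC))
```

```text
(no output)
```

View pics/side7.png

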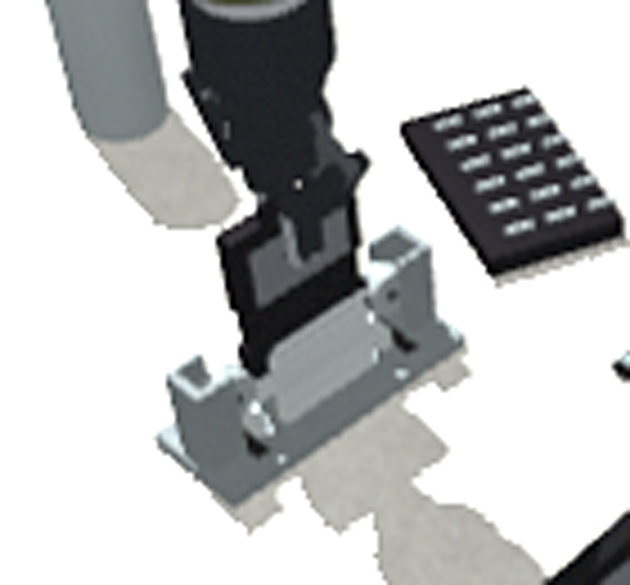

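The pack has gone down with the gripper without slipping: the finger still sits at the same place on the label, and the orange mark is now below the lip. I'll continue.

```bash
python3 -m crank '[[[0,0,0.003,0,0.001,0],[0,0,0.006,0,0.001,0],[0,0,0.009,0,0.001,0],[0,0,0.012,0,0.001,0],[0,0,0.015,0,0.001,0],[0,0,0.015,0,0.001,0]]]'
python3 - <<'E'
from h import *
row(uv(537,90.2,90),Rtool(9.1,0)); print(pose()[2]["ft_force"],pose()[2]["wrist_torque"])
E
```

```text
time: 12.48
tool_pos: [515.8, 174.2, 103.1]
tcp_rot: [-180.0, -0.0, -170.9]
ft_force: [1.5, -0.6, -2.8]
finger_gap: 13.2
t 12.47 row [-0.0001, -0.0003, 0.0131, -0.0001, -0.0008, 0.0005] dist 13.1 ang 0.1
[ 1.46090298 -0.63084794 -2.84225271] [ 0.04173794 -0.22243859 -0.01928344]
```

```bash
python3 -m crank '[[[0,0,0.003,0,0,0],[0,0,0.006,0,0,0],[0,0,0.009,0,0,0],[0,0,0.012,0,0,0],[0,0,0.012,0,0,0]]]'
python3 - <<'E'
from h import *
row(uv(537,90.2,86),Rtool(9.1,0)); print(pose()[2]["ft_force"],pose()[2]["wrist_torque"])
E
```

```text
time: 13.1
tool_pos: [514.9, 174.0, 89.5]
tcp_rot: [-180.0, -0.2, -170.9]
ft_force: [3.4, 0.1, -13.4]
finger_gap: 13.3
t 13.1 row [-0.0011, -0.0002, 0.0035, -0.0001, -0.0029, 0.0005] dist 3.7 ang 0.2
[  3.35537745   0.11907907 -13.38581842] [ 0.23164377 -0.73001401 -0.01124666]
```

```bash
python3 -m crank '[[[-0.001,0,0.002,0,-0.002,0],[-0.001,0,0.003,0,-0.003,0],[-0.001,0,0.003,0,-0.003,0]]]'; python3 -m crank '[[[0,0,0.001,0,0,0],[0,0,0.002,0,0,0],[0,0,0.002,0,0,0]]]'
```

```text
time: 13.48
tool_pos: [515.8, 174.2, 86.4]
tcp_rot: [-180.0, -0.0, -170.9]
ft_force: [3.0, 0.9, -12.3]
finger_gap: 12.9
time: 13.85
tool_pos: [516.1, 174.3, 85.1]
tcp_rot: [-180.0, 0.0, -170.9]
ft_force: [0.4, -0.2, -2.4]
finger_gap: 12.9
```

```bash
python3 -m crank '[[[0,0,0.001,0,0,0],[0,0,0.002,0,0,0],[0,0,0.002,0,0,0]]]'
python3 - <<'E'
from h import *
print(pose()[2]["ft_force"],pose()[2]["wrist_torque"])
for n in ("side","wrist"):
    c=r.get_calibration(n); p,d=r.snapshot(n); q=np.clip(p*1.5,0,255).astype(np.uint8)
    q=q[80:300,180:400] if n=="wrist" else q[100:230,150:290]
    cv2.imwrite(f"pics/{n}8.png",cv2.resize(q,None,fx=2.7 if n=="wrist" else 4.5,fy=2.7 if n=="wrist" else 4.5,interpolation=cv2.INTER_CUBIC))
E
```

```text
time: 14.22
tool_pos: [516.0, 174.2, 83.0]
tcp_rot: [-180.0, 0.0, -170.9]
ft_force: [-0.3, -0.6, -1.3]
finger_gap: 12.8
[-0.30448401 -0.60278507 -1.29599035] [ 0.03596689 -0.0221803  -0.01150664]
```

View pics/side8.png

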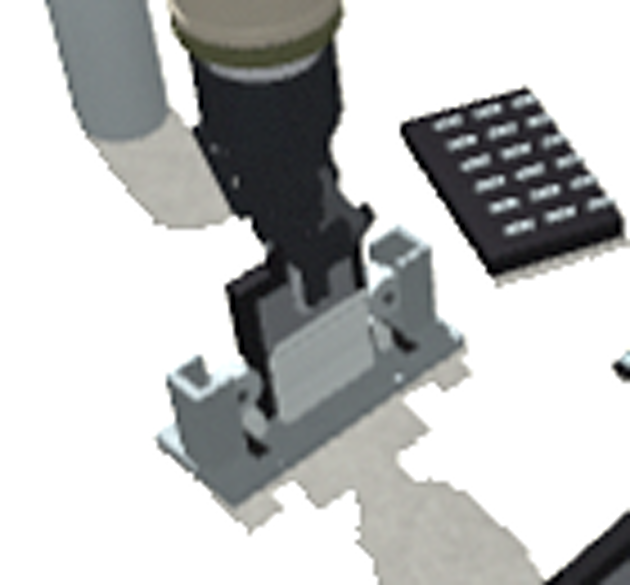

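View pics/wrist8.png

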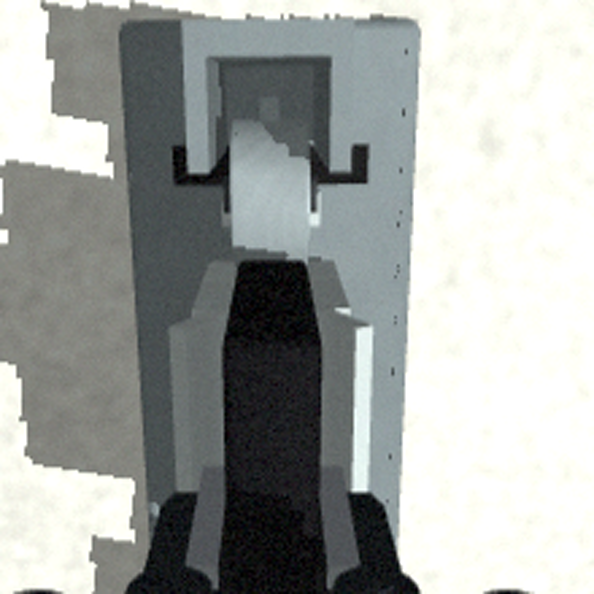

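The pack is deep between the guide walls and the roller lies at its end, at (270,190) in the wrist crop. The wrist shows almost no force, so I'll push on gently until the floor answers.

```bash
python3 -m crank '[[[0,0,0.001,0,0,0],[0,0,0.0015,0,0,0],[0,0,0.0015,0,0,0]]]'; python3 -m crank '[[[0,0,0.001,0,0,0],[0,0,0.0015,0,0,0],[0,0,0.0015,0,0,0]]]'
```

```text
time: 14.7
tool_pos: [516.3, 174.3, 82.6]
tcp_rot: [-180.0, 0.1, -170.9]
ft_force: [-3.5, -0.9, 7.4]
finger_gap: 12.9
time: 15.08
tool_pos: [516.6, 174.4, 82.6]
tcp_rot: [-180.0, 0.1, -170.9]
ft_force: [-5.6, -1.8, 11.2]
finger_gap: 12.6
```

The floor is reached: z holds at 82.6 mm while the force rises to 11 N. I'll relieve the load, open, and withdraw straight up.

```bash
python3 -m crank '[[[0,0,-0.0005,0,0,0],[0,0,-0.0005,0,0,0]]]'; python3 -m crank '[[[0,0,0,0,0,0],[0,0,0,0,0,0],[0,0,0,0,0,0],[0,0,0,0,0,0]]]' 0.6
python3 - <<'E'
from h import *
c=r.get_calibration("wrist"); p,d=r.snapshot("wrist"); q=np.clip(p*1.5,0,255).astype(np.uint8)
cv2.imwrite("pics/w9.png",q)
E
```

```text
time: 15.32
tool_pos: [516.7, 174.4, 83.1]
tcp_rot: [-180.0, 0.1, -170.9]
ft_force: [0.1, 0.6, -1.7]
finger_gap: 13.0
time: 15.82
tool_pos: [516.7, 174.4, 83.1]
tcp_rot: [-180.0, 0.1, -170.9]
ft_force: [0.2, 0.1, -0.3]
finger_gap: 34.0
```

View pics/w9.png

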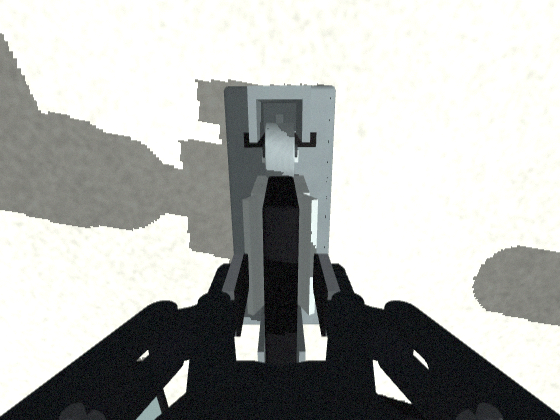

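The fingers are clear of the pack on both sides (pack at column 281, pads at 235 and 325). I'll withdraw upward.

```bash
python3 -m crank '[[[0,0,-0.01,0,0,0],[0,0,-0.03,0,0,0],[0,0,-0.06,0,0,0],[0,0,-0.1,0,0,0],[0,0,-0.15,0,0,0],[0.05,0,-0.19,0,0,0],[0.09,0,-0.21,0,0,0],[0.09,0,-0.21,0,0,0],[0.09,0,-0.21,0,0,0]]]'
python3 - <<'E'
from h import *
t=np.radians(9.1); c_,sn=np.cos(t),np.sin(t)
for n in ("wrist","side","top"):
    c=r.get_calibration(n); p,d=r.snapshot(n); P=cloud(c,d).reshape(-1,3); P=P[np.isfinite(P).all(1)]
    q=np.clip(p*1.4,0,255).astype(np.uint8); cv2.imwrite(f"pics/{n}10.png",q)
    u=P[:,0]*c_+P[:,1]*sn; v=-P[:,0]*sn+P[:,1]*c_; z=P[:,2]
    k=(abs(u-537)<70)&(abs(v-90)<14)&(z>85)&(z<150)
    if k.sum()>20:
        top=np.percentile(z[k],99); print(n,k.sum(),"top z",np.percentile(z[k],[90,99]).round(1),"u",np.percentile(u[k],[1,99]).round(1),"v",np.percentile(v[k],[2,98]).round(1))
        for a,b in ((490,515),(525,550),(560,585)):
            m=k&(u>a)&(u<b)&(z>top-4); print("   top at u",a,np.median(z[m]).round(1) if m.sum() else None)
print(pose()[2]["ft_force"])
E
```

```text
time: 17.0
tool_pos: [427.7, 160.2, 293.4]
tcp_rot: [-180.0, 0.2, -170.9]
ft_force: [0.9, -0.9, -1.2]
finger_gap: 34.2
wrist 925 top z [117.9 118.6] u [493.3 581.3] v [83.4 96.6]
   top at u 490 117.1
   top at u 525 117.1
   top at u 560 117.2
side 436 top z [119.3 121.6] u [494.1 583.2] v [80.7 96.1]
   top at u 490 118.8
   top at u 525 119.0
   top at u 560 119.2
top 218 top z [120.9 122.5] u [491.6 579.3] v [84.9 98.8]
   top at u 490 120.1
   top at u 525 120.0
   top at u 560 119.5
[ 1.5517579  -0.36536101 -0.55180973]
```

View pics/wrist10.png

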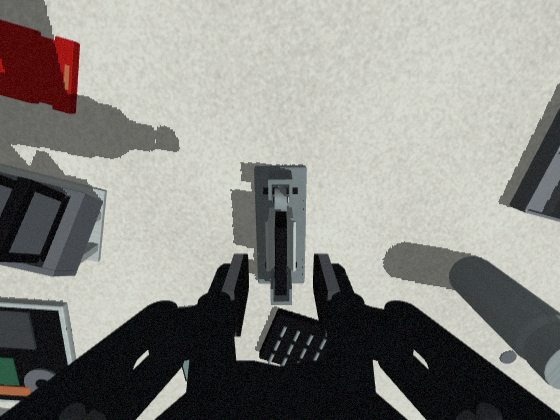

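View pics/side10.png

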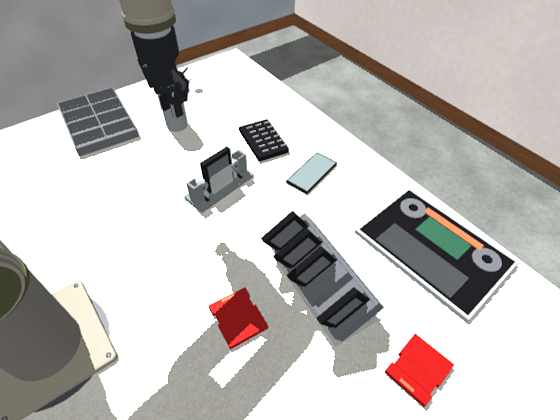

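The pack top is level at 117 to 120 mm, where a fully home pack should read 118. It is centred over the dock. The other four packs and the bystanders look unmoved in the side view. I'll hand in.

Run:
```python
from bench import r
print(r.hand_in(), r.sense()["time"])
```

```text
the job is handed in; nothing more can be done
the job is handed in; nothing more can be done
```

The short pack is standing in the dock's slot with its foot on the floor, released, and the job is handed in at about 17 s of the 45 s. No verdict was reported.

- **What I did:** I picked the second pack from the robot's right; its top measured 10 mm lower than the other four. I gripped it at 80 N, drew it out along the lean, turned it upright over the dock and paused with its foot in the slot mouth. Then I pressed it down in steps of a few millimetres. Readings taken at the end of each step stayed at or below about 13 N.
- **Catches:** About 5 mm above the floor the wrist felt a downward pull of about 13 N, which fits the rollers snapping into the notches. I could not read the catch travel directly, so this is inferred from that pull and from the pack sitting fully down.
- **Foot on the floor:** The height stopped changing at the end while the force rose to 11 N. I eased that load before opening the fingers.
- **Last checks:** The pack's top was level at 117, 119 and 120 mm in the wrist, side and top cameras, against an expected 118 mm. The spread is roughly in line with the cameras' 2 mm calibration error. The pack was within about 2 mm of the dock's middle and in line with the slot.
- **Surroundings:** By eye in the final side view, the four tall packs and the phone and bit case were in place. The flask was partly hidden behind the gripper but looked unmoved. I did not measure these.

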